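# Sort a cleared table into the bread, condiment and cutlery trays

### The job

Sort the things left on the table into their trays: both buns side by side in the bread tray (the one with the steel grips), the pepper mill standing in the wide bay of the two-bay condiment tray and the salt shaker standing in its narrow bay, and the teaspoon lying lengthwise and flat in the plain long cutlery tray. Everything must sit on the floor of its tray, not on a rim or on another thing; keep the mill and the shaker upright all the way. Do not shift or tip the water glass or the white espresso cup.

Things in the scene. Friction and masses are not known exactly. Their poses are not given: they have to be found in the camera images.
- bun_a: Brown baked bun, a flattened lump 58 (its x) x 64 (its y) x 42 mm high, loose, 60 g. Origin: centre of its underside, z up. Widest about 20 mm up; easily gripped across x there.
- bun_b: Brown baked bun, slightly smaller, 56 (x) x 61 (y) x 42 mm high, loose, 60 g. Origin: centre of its underside, z up. Widest about 20 mm up; easily gripped across x there.
- pepper_mill: Tall turned wooden pepper mill, round, 150 mm high, 58 mm across the foot, loose, 0.2 kg; the head, about 50 mm across from 109 to 139 mm up, does not turn and is a good place to grip (at 122 mm up). Origin: centre of its underside, z up along its axis.
- salt_shaker: Salt shaker, clear glass with a grey domed cap, round, 90 mm high, 44 mm across up to about 70 mm, cap 34 mm, loose, 0.12 kg; grip it around 55 mm up. Origin: centre of its underside, z up along its axis.
- teaspoon: Steel teaspoon lying on its back, 130 mm long (along its x, bowl at one end), at most 27 mm wide (y) and 11 mm high, loose, 20 g. Origin: middle of its length, on the surface it lies on. Grip it across y at the origin, with the fingertips 2 or 3 mm above the surface under it.
- bread_tray: Bread tray: the broadest wooden tray, with four grooves along its floor and an arched steel grip, 35 mm high, over each short end. Fixed where it stands. 114 mm (x) x 185 mm (y), rim 12 mm high, walls 5 mm, floor top 5 mm above the table. Origin: centre of its underside, y along its long side. The buns go side by side along y, about 43 mm either side of the middle.
- condiment_tray: Condiment tray: wooden tray with one low darker cross wall that makes two bays. Fixed where it stands. 96 mm (x) x 166 mm (y), rim 12 mm high, walls 4 mm, floor top 4 mm above the table. Origin: centre of its underside, y along its long side. The wide bay (88 x 88 mm inside) has its centre at y = +35 mm, the narrow bay (88 in x, 66 mm in y) at y = -46 mm.
- cutlery_tray: Cutlery tray: plain long wooden tray, one compartment, small dark corner posts, no grips. Fixed where it stands. 84 mm (x) x 168 mm (y) outside, 74 x 158 mm inside, rim 12 mm high (corner posts 14.5 mm), walls 5 mm, floor top 5 mm above the table. Origin: centre of its underside, y along its long side.
- water_glass: Empty clear water glass, round, waisted, 62 mm across, 88 mm high, loose. A bystander among the things, not to be moved. Origin: centre of its underside.
- espresso_cup: White espresso cup standing upside down, body 60 mm across, 58 mm high, 82 mm long with its handle, loose. A bystander, not to be moved. Origin: centre of its footprint, on the table.

How it is judged:
At the end, for the whole second after the job is handed in: Off each place's centre (across, along) at most: buns 30, 65 mm; mill in wide bay 20, 20; shaker in narrow bay 26, 14; spoon 30, 25 and 0.4 rad off lengthwise. All flat on the tray floor (origin under 8 mm up, spoon 9, buns 13; tilt under 0.08 rad, buns 0.3), released and at rest (x of bun_a in the frame of bread_tray between -0.03 and 0.03 m and y of bun_a in the frame of bread_tray between -0.065 and 0.065 m and z of bun_a in the frame of bread_tray between 0 and 0.013 m and angle between each of bun_a, bun_b's own z axis and vertical below 0.3 rad and linear speed of each of bun_a, bun_b, pepper_mill, salt_shaker, teaspoon below 0.02 m/s and angular speed of each of bun_a, bun_b, pepper_mill, salt_shaker, teaspoon below 0.2 rad/s and x of bun_b in the frame of bread_tray between -0.03 and 0.03 m and y of bun_b in the frame of bread_tray between -0.065 and 0.065 m and z of bun_b in the frame of bread_tray between 0 and 0.013 m and x of pepper_mill in the frame of condiment_tray between -0.02 and 0.02 m and y of pepper_mill in the frame of condiment_tray between 0.016 and 0.056 m and z of pepper_mill in the frame of condiment_tray between 0.001 and 0.008 m and angle between each of pepper_mill, salt_shaker, teaspoon's own z axis and vertical below 0.08 rad and x of salt_shaker in the frame of condiment_tray between -0.026 and 0.026 m and y of salt_shaker in the frame of condiment_tray between -0.06 and -0.032 m and z of salt_shaker in the frame of condiment_tray between 0.001 and 0.008 m and x of teaspoon in the frame of cutlery_tray between -0.03 and 0.03 m and y of teaspoon in the frame of cutlery_tray between -0.025 and 0.025 m and z of teaspoon in the frame of cutlery_tray between 0.001 and 0.009 m and angle between the x axis of teaspoon and the y axis of cutlery_tray, either way round below 0.4 rad); the robot touches nothing.
It fails at once if the water glass was pushed out of place or tipped (distance of water_glass from where it was at the start of the episode above 0.02 m or angle between water_glass's own z axis and vertical above 0.3 rad).
It fails at once if the espresso cup was pushed out of place or tipped (distance of espresso_cup from where it was at the start of the episode above 0.02 m or angle between espresso_cup's own z axis and vertical above 0.3 rad).
It fails at once if the pepper mill was laid or knocked over (angle between pepper_mill's own z axis and vertical above 0.6 rad).
It fails at once if the salt shaker was laid or knocked over (angle between salt_shaker's own z axis and vertical above 0.6 rad).
It also fails if it takes over 128 s, if anything falls off the work surface, if the arm or the gripper's body presses on something with over 40 N, if the wrist force passes 120 N, or if a joint passes its speed limit or range.

### The arm

A 6-joint arm with a two-finger parallel gripper is mounted at the origin on a cart in front of the work surface, level with it; the furniture and walls round the work are solid. World frame = base frame: x ahead of the robot, y to its left, z up, the work surface at z = 0. Lengths are in m, angles in rad, forces in N, time in s.
With the tool pointing down it reaches from about 0.35 to 0.975 m from the base axis. Payload 4.9 kg.
Tool frame: the origin (TCP) lies on the centre line of the jaws, within the pads' length; the fingertips stand ctrl.tcp_to_tips ahead of it and the grasp point (between the pads) lies 3 mm ahead of it (ctrl.tcp_to_tips is the distance from the TCP to the fingertips, in m); z points along the fingers, y is the direction in which the jaws open and shut (so a half turn about z gives the same grasp; the last joint's range is limited). The gripper opens to 85 mm and grips with 20 to 120 N. Pads are 22 mm wide; open, the fingers measure 114 mm over their backs; the gripper's body (76 mm by 85 mm) begins 54 mm behind the grasp point. The pads swing forward as they close: fully open they stand 13 mm farther back than shut.
Start: joints at [-1.234, 0.053, 1.613, -0, 1.476, -0.119], TCP at [0.275, -0.561, 0.253] pointing down, gripper open.
Joint ranges: [-3.01, 3.01], [-1.01, 2.22], [0.06, 2.58], [-1.02, 4.17], [0.09, 2.62], [-3.14, 3.14]. Speed limits (rad/s): [2.57, 2.57, 3.14, 3.14, 3.14, 3.14].

### API

Orientations are given as a rotation vector (axis times angle).
In Python, from station import ctrl, vision gives the robot as it stands.
- The arm moves only by the tool jog_arm, never from a script. Its argument "deltas" is a list of rows, each a list of 7 numbers: the turn, a rotation vector about the tool's x, y, z in rad, then the shift along the tool's x, y, z in cm, then the opening, from 0 (shut) to 1 (fully open). A call has 1 to 12 rows; each row shifts and turns the commanded pose from where the row before left it, along the tool's axes as they then stand; what a row does not reach is not made up. A row lasts 1/12 s, in which the tool goes at most 41.7 mm and 7.16 degrees, less where a joint would pass 70% of its speed; a pose out of reach is approached as far as the arm can. A call with a gripper value outside its range is refused whole. The fingers move at their own pace and stop on an object; "grip_force" is the grip in N (left out, the last holds). Time passes only in rows, so rows that do not move let the fingers close. It gives the time, the measured TCP pose, the force and the opening at its end, in the units of the state.
- ctrl.get_obs(): the state, without advancing time (a new reading comes with each control period).
- vision.get_image(name): name is "side" or "top" or "wrist"; returns (picture, depth): 420x560x3 uint8, red, green, blue; 420x560 float32, m along the optical axis (not along the pixel's ray), 0 where there is no reading.
- vision.calibration(name): a dict with "fx", "fy", "cx", "cy" (pixels), "dist" ([k1, k2, p1, p2, k3] as OpenCV has them; the pictures are not rectified), "rvec" (rotation vector, rad) and "tvec" (3), from world to camera coordinates, as OpenCV has them; the wrist camera has in their place "hand_eye" (4x4, takes a point from camera to tool coordinates, whose origin is the TCP and whose axes are the flange's). Camera axes: x right, y down, z forward; pixel columns grow to the right and rows downward; lengths in m; the calibration is good to about 2 mm. A picture is of the moment at which its call begins: read the wrist's pose just before it. calibration takes no time and is no camera call.
- ctrl.finish_job(): hands the job in, once; it reports no verdict.
The state is a dict: "t": time; "q": joint angles; "dq": joint speeds; "effort": joint torques, N m; "tool_pos": TCP position; "tool_rot": TCP orientation; "contact_force": force on the tool from outside, world axes, zero at the start; "wrist_torque": the same for the moment, N m; "opening": finger opening in m.
Only numpy, scipy, OpenCV 4.12 (cv2) and the standard library are available. Lean on these libraries where they do the work, as an engineer would, in place of code of your own. Each camera call takes 0.05 s, during which the arm holds its last target. There are 200 camera calls.

## Working session

There is one attempt and no reset: what is moved stays moved. The work goes in short steps, Python scripts to look and compute and a tool call to move; the robot and the scene stay as the last step left them, time stands still between calls to the robot, and variables do not carry over. Pictures are saved under pics/ and viewed, about 12 in all and at most 16, crops included, and the job is handed in when it is done.

Besides the shell and the picture viewer there is one more tool, called after "Call:" as name(argument=value, ...) on one line, values as JSON. jog_arm: Moves the arm, as the interface text tells. Its arguments: {"type":"object","properties":{"deltas":{"type":"array"},"grip_force":{"type":"number"}},"required":["deltas"]}

```bash
mkdir -p pics; ls
python3 - <<'E'
from station import ctrl, vision
import cv2, numpy as np
o=ctrl.get_obs(); print(o, ctrl.tcp_to_tips)
for n in ("top","side","wrist"):
    im,d=vision.get_image(n); np.savez(f"{n}0.npz",im=im,d=d)
    cv2.imwrite(f"pics/{n}0.png",im[:,:,::-1]); print(n,vision.calibration(n))
E
```

```text
pics
{'t': 0.0, 'q': array([-1.23398678e+00,  5.33896718e-02,  1.61430003e+00,  2.86950356e-05,
        1.47601231e+00, -1.18959090e-01]), 'dq': array([ 9.05489291e-04,  1.33530600e-04,  4.57957688e-05, -1.14343942e-03,
       -5.59689956e-04, -5.67175431e-04]), 'effort': array([-2.28924684e-03, -3.93692458e+01, -3.70173669e+01, -2.39386800e-04,
        7.08375723e-03,  4.12269983e-06]), 'tool_pos': array([ 0.27493154, -0.56063359,  0.25203903]), 'tool_rot': array([-3.05832691e+00, -7.09260718e-01,  3.15384875e-04]), 'contact_force': array([ 0.02010997,  0.08615864, -0.31032083]), 'wrist_torque': array([-0.0091468 ,  0.01172218,  0.02473718]), 'opening': 0.08534961724989276} 0.022
top {'fx': 534.5908008490183, 'fy': 534.5908008490183, 'cx': 282.58462608870445, 'cy': 199.82885175849125, 'dist': array([-0.04693666,  0.        ,  0.        ,  0.        ,  0.        ]), 'rvec': array([ 2.1679389 , -2.20980109,  0.04322693]), 'tvec': array([0.12925702, 0.50727451, 1.44977529])}
side {'fx': 428.36927757275464, 'fy': 428.36927757275464, 'cx': 281.5405494805185, 'cy': 206.61991270119935, 'dist': array([-0.12027829,  0.        ,  0.        ,  0.        ,  0.        ]), 'rvec': array([ 0.72862853, -2.26425553,  1.4798741 ]), 'tvec': array([0.47218065, 0.11950405, 0.99781318])}
wrist {'fx': 301.51538753579786, 'fy': 301.51538753579786, 'cx': 279.5957585525849, 'cy': 210.61821251369278, 'dist': array([-0.03989966,  0.        ,  0.        ,  0.        ,  0.        ]), 'hand_eye': array([[ 6.88513366e-04, -9.61138098e-01, -2.76067171e-01,
         6.85152316e-02],
       [ 9.99998995e-01,  3.19694216e-04,  1.38097689e-03,
        -1.82383722e-04],
       [-1.23905242e-03, -2.76067845e-01,  9.61137352e-01,
        -1.19948352e-01],
       [ 0.00000000e+00,  0.00000000e+00,  0.00000000e+00,
         1.00000000e+00]])}
```

View pics/top0.png

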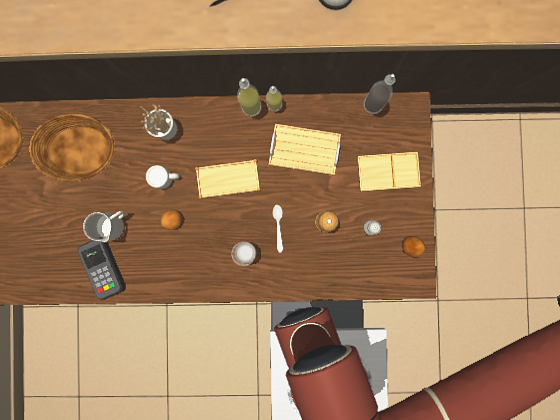

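View pics/side0.png

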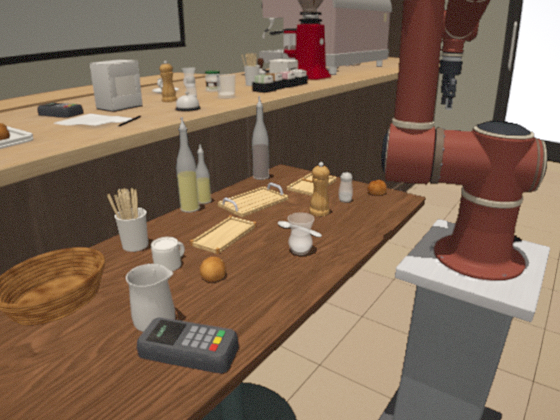

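Top view: cutlery tray (228,179), bread tray (305,149), condiment tray (389,171) with divider at col 392 (wide bay left); buns (172,219) and (413,246), mill (327,222), shaker (373,228), spoon (279,228), glass (244,254), cup (158,177). The side view agrees.

```bash
cat > h.py <<'E'
import numpy as np, cv2
from scipy.spatial.transform import Rotation as R
from station import ctrl, vision
def pose(name,o=None):
    c=vision.calibration(name); K=np.array([[c['fx'],0,c['cx']],[0,c['fy'],c['cy']],[0,0,1]])
    if name=='wrist':
        o=o or ctrl.get_obs(); T=np.eye(4); T[:3,:3]=R.from_rotvec(o['tool_rot']).as_matrix(); T[:3,3]=o['tool_pos']
        T=T@c['hand_eye']; return K,c['dist'],T[:3,:3],T[:3,3]
    Rm=cv2.Rodrigues(c['rvec'])[0]; return K,c['dist'],Rm.T,-Rm.T@c['tvec']
def cast(name,uv,z,o=None):
    K,d,Rm,p=pose(name,o)
    n=cv2.undistortPoints(np.asarray(uv,np.float64).reshape(-1,1,2),K,d).reshape(-1,2)
    r=np.c_[n,np.ones(len(n))]@Rm.T
    return p+r*((z-p[2])/r[:,2])[:,None]
def cloud(name,dep,o=None):
    K,d,Rm,p=pose(name,o); v,u=np.mgrid[:420,:560]
    n=cv2.undistortPoints(np.stack([u,v],-1).reshape(-1,1,2).astype(np.float64),K,d).reshape(-1,2)
    return ((np.c_[n,np.ones(len(n))]*dep.reshape(-1,1))@Rm.T+p).reshape(420,560,3)
E
cat > m.py <<'E'
from h import *
f=np.load('top0.npz'); im,d=f['im'],f['d']; P=cloud('top',d); hsv=cv2.cvtColor(im,cv2.COLOR_RGB2HSV)
b=P[200:215,200:400,2]; print('table z',np.median(b),b.std())
for n,(u,v,w) in dict(cut=(228,179,0),bread=(305,149,0),cond=(389,171,0),bunL=(172,219,1),bunR=(413,246,1),spoon=(279,228,2)).items():
    s=40 if w!=1 else 20
    m=np.zeros((420,560),np.uint8); h=hsv[v-s:v+s,u-s:u+s].astype(int); H,S,V=h[...,0],h[...,1],h[...,2]
    mm={0:(V>180)&(S>40),1:(S>140)&(V>100)&(H<20),2:(S<60)&(V>130)}[w]
    m[v-s:v+s,u-s:u+s]=mm*255
    c=max(cv2.findContours(m,0,2)[0],key=cv2.contourArea)
    z={0:.012,1:.020,2:.006}[w]
    X=cast('top',c.reshape(-1,2),z)[:,:2]
    (cx,cy),(a,bb),an=cv2.minAreaRect((X*1000).astype(np.float32)); print(n,'rect c',round(cx,1),round(cy,1),'size',round(a,1),round(bb,1),'ang',round(an,1),'h',np.percentile(P[m>0][:,2],[10,50,95]).round(3))
for n,(u,v) in dict(mill=(327,222),shaker=(373,228),glass=(244,254),cup=(158,177)).items():
    Q=P[v-25:v+25,u-25:u+25].reshape(-1,3); Q=Q[(Q[:,2]>.03)&(Q[:,2]<.2)]
    print(n,len(Q),'zmax',Q[:,2].max().round(3))
    for lo,hi in ((.03,.05),(.05,.07),(.07,.095),(.095,.125),(.125,.16)):
        q=Q[(Q[:,2]>lo)&(Q[:,2]<hi)]
        if len(q)>8: print('  ',lo,len(q),((q.min(0)+q.max(0))/2).round(3)[:2],(q.max(0)-q.min(0)).round(3)[:2])
print('tray pts',cast('top',[(392,171),(279,212),(280,248)],.008).round(3))
print(ctrl.get_obs()['tool_pos'])
E
python3 m.py
python3 - <<'E'
import cv2
im=cv2.imread('pics/top0.png')[130:280,150:440]
cv2.imwrite('pics/crop.png',cv2.resize(im,(797,412),interpolation=2))
E
```

```text
table z 9.743399428208122e-05 0.09436613014097756
cut rect c 571.7 270.8 size 86.9 170.3 ang 6.5 h [0.001 0.006 0.014]
bread rect c 649.7 57.0 size 184.3 115.5 ang 79.8 h [0.001 0.006 0.013]
cond rect c 583.6 -174.0 size 97.9 166.3 ang 3.1 h [-0.     0.005  0.013]
bunL rect c 464.3 424.4 size 108.3 106.8 ang 89.0 h [-0.004  0.001  0.041]
bunR rect c 378.3 -231.0 size 106.3 106.2 ang 88.4 h [-0.003  0.002  0.041]
spoon rect c 367.3 220.0 size 44.0 57.5 ang 89.1 h [0.002 0.047 0.083]
mill 360 zmax 0.152
   0.03 40 [0.451 0.018] [0.051 0.025]
   0.05 10 [0.441 0.022] [0.027 0.013]
   0.095 26 [0.449 0.003] [0.048 0.048]
   0.125 284 [0.449 0.004] [0.048 0.048]
shaker 211 zmax 0.095
   0.03 42 [ 0.43  -0.112] [0.041 0.029]
   0.05 29 [ 0.429 -0.11 ] [0.035 0.023]
   0.07 140 [ 0.431 -0.118] [0.032 0.032]
glass 449 zmax 0.092
   0.03 81 [0.372 0.22 ] [0.045 0.047]
   0.05 201 [0.369 0.223] [0.047 0.048]
   0.07 167 [0.369 0.224] [0.06  0.058]
cup 454 zmax 0.066
   0.03 98 [0.579 0.441] [0.059 0.074]
   0.05 356 [0.579 0.455] [0.057 0.055]
tray pts [[ 0.584 -0.183  0.008]
 [ 0.477  0.13   0.008]
 [ 0.378  0.129  0.008]]
[ 0.27496695 -0.5607746   0.25233205]
```

View pics/crop.png

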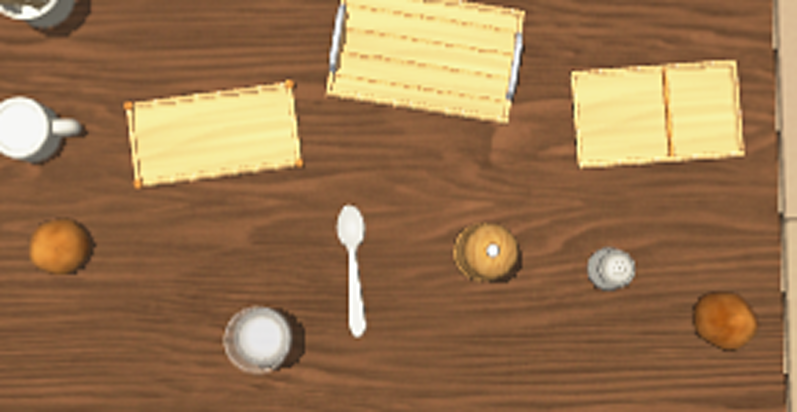

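```bash
cat > m2.py <<'E'
from h import *
f=np.load('top0.npz'); im,d=f['im'],f['d']; P=cloud('top',d); hsv=cv2.cvtColor(im,cv2.COLOR_RGB2HSV)
def show(n,X):
    (cx,cy),s,an=r=cv2.minAreaRect((X*1000).astype(np.float32)); B=cv2.boxPoints(r); e=[B[1]-B[0],B[2]-B[1]]; l=max(e,key=np.linalg.norm)
    l=l*np.sign(l[1]); print(n,'c',round(cx,1),round(cy,1),'size',np.round(s,1),'long axis',np.round(l/np.linalg.norm(l),3),'tilt from +y toward +x deg',round(np.degrees(np.arctan2(l[0],l[1])),1))
for n,(u,v,s,w) in dict(cut=(228,179,40,0),bread=(305,149,40,0),cond=(389,171,40,0),bunL=(172,219,20,1),bunR=(413,246,20,1),spoon=(279,228,26,2)).items():
    m=np.zeros((420,560),np.uint8); sl=np.s_[v-s:v+s,u-s:u+s]; h=hsv[sl].astype(int); H,S,V=h[...,0],h[...,1],h[...,2]
    m[sl]=255*{0:(V>180)&(S>40),1:P[sl][...,2]>.014,2:(S<70)&(V>150)}[w]
    if w==2: m[:,:268]=0
    c=max(cv2.findContours(m,0,1)[0],key=cv2.contourArea)
    show(n,cast('top',c.reshape(-1,2),{0:.012,1:.02,2:.005}[w])[:,:2])
    if w==2: k=np.argwhere(m>0)[:,::-1]; q=cast('top',k,.005); [print('  x',a,q[(q[:,0]>a)&(q[:,0]<a+.01)][:,1].mean().round(4)) for a in np.arange(.36,.5,.02)]
E
python3 m2.py
```

```text
cut c 571.7 270.8 size [ 86.9 170.3] long axis [-0.114  0.993] tilt from +y toward +x deg -6.5
bread c 649.7 57.0 size [184.3 115.5] long axis [0.176 0.984] tilt from +y toward +x deg 10.2
cond c 583.6 -174.0 size [ 97.9 166.3] long axis [-0.054  0.999] tilt from +y toward +x deg -3.1
bunL c 462.3 426.7 size [54.1 58.9] long axis [-0.43   0.903] tilt from +y toward +x deg -25.5
bunR c 375.6 -234.9 size [59.9 56.9] long axis [0.029 1.   ] tilt from +y toward +x deg 1.6
spoon c 431.6 135.1 size [ 24.8 129. ] long axis [-1.     0.018] tilt from +y toward +x deg -89.0
  x 0.36 0.1308
  x 0.38 0.1308
  x 0.4 0.1322
  x 0.42000000000000004 0.1329
  x 0.44000000000000006 0.134
  x 0.4600000000000001 0.1355
  x 0.4800000000000001 0.1355
  x 0.5000000000000001 nanm2.py:12: RuntimeWarning: Mean of empty slice.
  if w==2: k=np.argwhere(m>0)[:,::-1]; q=cast('top',k,.005); [print('  x',a,q[(q[:,0]>a)&(q[:,0]<a+.01)][:,1].mean().round(4)) for a in np.arange(.36,.5,.02)]
  ret = ret.dtype.type(ret / rcount)
```

Call:
jog_arm(deltas=[[0,0,-0.1115,0,0,0,1],[0,0,-0.1115,0,0,0,1],[0,0,-0.1115,0,0,0,1],[0,0,-0.1115,0,0,0,1],[0,0,-0.1115,0,0,0,1],[0,0,-0.1115,0,0,0,1],[0,0,-0.1115,0,0,0,1],[0,0,-0.1115,0,0,0,1],[0,0,-0.1115,0,0,0,1],[0,0,-0.1115,0,0,0,1],[0,0,0,0,0,0,1]], grip_force=30)

```text
t: 1.07
tool_pos: [0.275, -0.5609, 0.2528]
tool_rot: [-2.219, -2.223, -0.001]
contact_force: [0.8, -0.3, -0.0]
opening: 0.0852
```

Call:
jog_arm(deltas=[[0,0,0,3,0.9,0,1],[0,0,0,3,0.9,0,1],[0,0,0,3,0.9,0,1],[0,0,0,3,0.9,0,1],[0,0,0,3,0.9,0,1],[0,0,0,3,0.9,0,1],[0,0,0,3,0.9,0,1],[0,0,0,3,0.9,0,1],[0,0,0,3,0.9,0,1],[0,0,0,3,0.9,0,1],[0,0,0,2.6,1,0,1],[0,0,0,0,0,0,1]])

```text
t: 2.07
tool_pos: [0.376, -0.2317, 0.2532]
tool_rot: [-2.219, -2.223, -0.003]
contact_force: [0.5, 0.3, 0.6]
opening: 0.0851
```

Call:
jog_arm(deltas=[[0,0,0,-0.3,0,2.5,1],[0,0,0,0,0,2.5,1],[0,0,0,0,0,2.5,1],[0,0,0,0,0,2.5,1],[0,0,0,0,0,2.5,1],[0,0,0,0,0,2.5,1],[0,0,0,0,0,2,1],[0,0,0,0,0,2,1],[0,0,0,0,0,1.2,1],[0,0,0,0,0,0.7,1],[0,0,0,0,0,0,1]])

```text
t: 2.98
tool_pos: [0.3739, -0.2376, 0.0425]
tool_rot: [-2.221, -2.217, 0.001]
contact_force: [-0.7, -0.4, 0.6]
opening: 0.0854
```

Run:
```python
from h import *
o=ctrl.get_obs(); print(o['tool_pos'])
a,_=vision.get_image('wrist'); b,_=vision.get_image('side')
b=cv2.resize(b[150:250,340:440],(420,420),interpolation=2)
cv2.imwrite('pics/g1.png',np.hstack([cv2.resize(a,(380,285)),b[:285]])[:,:,::-1])
```

```text
[ 0.37390652 -0.23763245  0.04252675]
```

View pics/g1.png

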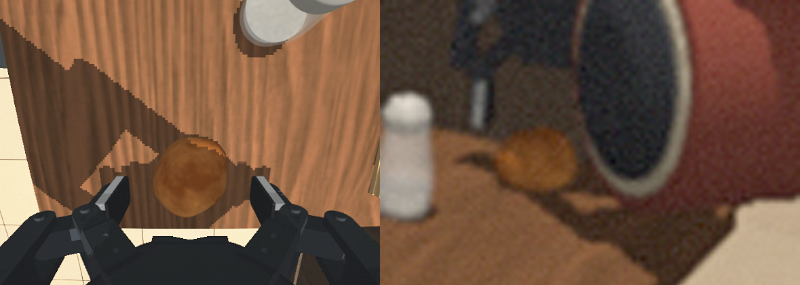

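The wrist view (left half) shows the bun centred between the open jaws; nothing else is near.

Call:
jog_arm(deltas=[[0,0,0,0.2,0.2,1,1],[0,0,0,0,0,0.9,1],[0,0,0,0,0,0,1],[0,0,0,0,0,0,0.5],[0,0,0,0,0,0,0.2],[0,0,0,0,0,0,0.2],[0,0,0,0,0,0,0.2],[0,0,0,0,0,0,0.2],[0,0,0,0,0,0,0.2],[0,0,0,0,0,0,0.2]])

```text
t: 3.92
tool_pos: [0.3775, -0.2366, 0.0259]
tool_rot: [2.221, 2.221, 0.0]
contact_force: [0.2, 0.0, 3.3]
opening: 0.0543
```

Call:
jog_arm(deltas=[[0,0,0,0,0,-1,0.2],[0,0,0,0,0,-2,0.2],[0,0,0,0,0,-2.5,0.2],[0,0,0,0,0,-2.5,0.2],[0,0,0,0,0,-2.5,0.2],[0,0,0,0,0,-2.5,0.2],[0,0,0,0,0,-2.5,0.2],[0,0,0,0,0,-2.5,0.2],[0,0,0,0,0,-2,0.2],[0,0,0,0,0,0,0.2]])

```text
t: 4.75
tool_pos: [0.3787, -0.2375, 0.2308]
tool_rot: [2.215, 2.215, 0.001]
contact_force: [0.6, -0.7, -0.6]
opening: 0.0537
```

Call:
jog_arm(deltas=[[0,0,0,1.5,1.5,0,0.2],[0,0,0,2.1,2.2,0,0.2],[0,0,0,2.1,2.2,0,0.2],[0,0,0,2.1,2.2,0,0.2],[0,0,0,2.1,2.2,0,0.2],[0,0,0,2.1,2.2,0,0.2],[0,0,0,2.1,2.2,0,0.2],[0,0,0,2.1,2.2,0,0.2],[0,0,0,2.1,2.2,0,0.2],[0,0,0,2.1,2.2,0,0.2],[0,0,0,2.1,2.2,0,0.2],[0,0,0,2.7,2.8,0,0.2]])

```text
t: 5.75
tool_pos: [0.6397, 0.0165, 0.2235]
tool_rot: [-2.221, -2.219, 0.004]
contact_force: [-0.2, -1.7, -1.3]
opening: 0.0539
```

Call:
jog_arm(deltas=[[0,0,0,0,0,0,0.2],[0,0,0.089,0,0,0,0.2],[0,0,0.089,0,0,0,0.2],[0,0,0,0,0,0,0.2]])

```text
t: 6.08
tool_pos: [0.6393, 0.0161, 0.2236]
tool_rot: [-2.41, -2.013, 0.003]
contact_force: [0.0, 0.8, -0.8]
opening: 0.0544
```

Call:
jog_arm(deltas=[[0,0,0,0,0.3,1.5,0.2],[0,0,0,0,0,2.5,0.2],[0,0,0,0,0,2.5,0.2],[0,0,0,0,0,2.5,0.2],[0,0,0,0,0,2.5,0.2],[0,0,0,0,0,2.5,0.2],[0,0,0,0,0,2,0.2],[0,0,0,0,0,1.5,0.2],[0,0,0,0,0,0.8,0.2],[0,0,0,0,0,0,0.2],[0,0,0,0,0,0,0.2]])

```text
t: 7.0
tool_pos: [0.6432, 0.0152, 0.0423]
tool_rot: [-2.41, -2.016, 0.0]
contact_force: [1.0, 1.0, -0.5]
opening: 0.0543
```

Call:
jog_arm(deltas=[[0,0,0,0,0,0.6,0.2],[0,0,0,0,0,0.4,0.2],[0,0,0,0,0,0,0.2],[0,0,0,0,0,0,0.75],[0,0,0,0,0,0,0.75],[0,0,0,0,0,0,0.75],[0,0,0,0,0,0,0.75],[0,0,0,0,0,-0.5,0.75],[0,0,0,0,0,-1,0.75],[0,0,0,0,0,-1.5,0.75],[0,0,0,0,0,-2,0.75],[0,0,0,0,0,0,1]])

```text
t: 8.0
tool_pos: [0.6466, 0.015, 0.0888]
tool_rot: [2.405, 2.011, 0.011]
contact_force: [1.1, -0.3, 1.2]
opening: 0.0746
```

Run:
```python
from h import *
o=ctrl.get_obs(); print(o['tool_pos'])
a,_=vision.get_image('wrist'); b,_=vision.get_image('side')
b=cv2.resize(b[150:250,200:340],(420,300),interpolation=2)
cv2.imwrite('pics/g2.png',np.hstack([cv2.resize(a,(380,300)),b])[:,:,::-1])
```

```text
[0.64662899 0.01504699 0.08878559]
```

View pics/g2.png

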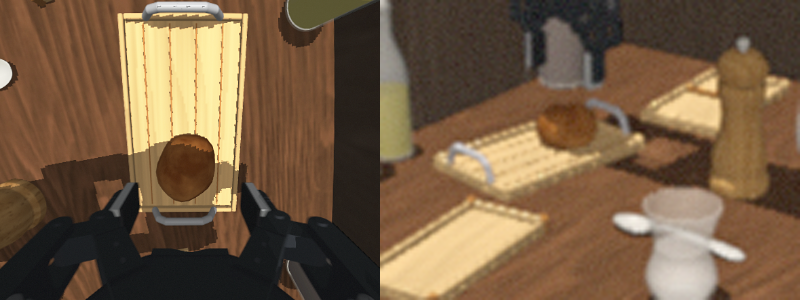

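Bun sits on the bread tray floor at the -y end, between the grips. Next the shaker.

Call:
jog_arm(deltas=[[0,0,-0.089,0,0,-2.5,1],[0,0,-0.089,0,0,-2.5,1],[0,0,0,0,0,-2.5,1],[0,0,0,0,0,-2.5,1],[0,0,0,0,0,-2.5,1],[0,0,0,0,0,-2.5,1],[0,0,0,0,0,0,1]])

```text
t: 8.68
tool_pos: [0.6454, 0.0151, 0.2384]
tool_rot: [2.216, 2.217, 0.009]
contact_force: [0.6, -0.1, 0.4]
opening: 0.0856
```

Call:
jog_arm(deltas=[[0,0,0,-1,-1.6,0,1],[0,0,0,-1.2,-2,0,1],[0,0,0,-1.2,-2,0,1],[0,0,0,-1.2,-2,0,1],[0,0,0,-1.2,-2,0,1],[0,0,0,-1.2,-2,0,1],[0,0,0,-1.2,-2,0,1],[0,0,0,-1.2,-2,0,1],[0,0,0,-1.2,-2,0,1],[0,0,0,-1.2,-2,0,1],[0,0,0,-1.3,-1.9,0,1],[0,0,0,0,0,0,1]])

```text
t: 9.68
tool_pos: [0.4254, -0.1168, 0.2306]
tool_rot: [-2.223, -2.217, 0.003]
contact_force: [-0.2, -0.1, -1.1]
opening: 0.0855
```

Call:
jog_arm(deltas=[[0,0,0,-0.1,0.5,1.5,1],[0,0,0,0,0,2.5,1],[0,0,0,0,0,2.5,1],[0,0,0,0,0,2.5,1],[0,0,0,0,0,2.5,1],[0,0,0,0,0,2.5,1],[0,0,0,0,0,2,1],[0,0,0,0,0,1,1],[0,0,0,0,0,0.5,1],[0,0,0,0,0,0,1]])

```text
t: 10.52
tool_pos: [0.4324, -0.1162, 0.056]
tool_rot: [-2.219, -2.22, 0.001]
contact_force: [0.3, -0.4, 0.5]
opening: 0.0858
```

Call:
jog_arm(deltas=[[0,0,0,0,0,0,0.7],[0,0,0,0,0,0,0.6],[0,0,0,0,0,0,0.4],[0,0,0,0,0,0,0.3],[0,0,0,0,0,0,0.2],[0,0,0,0,0,0,0.2],[0,0,0,0,0,0,0.2],[0,0,0,0,0,0,0.2]])

```text
t: 11.18
tool_pos: [0.4336, -0.1171, 0.0589]
tool_rot: [2.221, 2.221, -0.0]
contact_force: [-3.2, 0.5, 6.1]
opening: 0.038
```

Call:
jog_arm(deltas=[[0,0,0,0,0,-0.5,0.2],[0,0,0,0,0,-1,0.2],[0,0,0,0,0,-1.5,0.2],[0,0,0,0,0,-1.5,0.2],[0,0,0,0,0,-1.5,0.2],[0,0,0,0,0,-1,0.2],[0,0,0,0,0,0,0.2]], grip_force=40)

```text
t: 11.77
tool_pos: [0.4348, -0.1174, 0.1305]
tool_rot: [2.218, 2.218, 0.003]
contact_force: [0.5, -0.5, -0.9]
opening: 0.037
```

Run:
```python
from h import *
o=ctrl.get_obs(); print(o['tool_pos'],o['tool_rot'])
a,_=vision.get_image('wrist'); b,_=vision.get_image('side')
b=cv2.resize(b[120:220,290:430],(420,300),interpolation=2)
cv2.imwrite('pics/g3.png',np.hstack([cv2.resize(a,(380,300)),b])[:,:,::-1])
```

```text
[ 0.43475557 -0.11743239  0.13051891] [2.21756266 2.21765455 0.00333404]
```

View pics/g3.png

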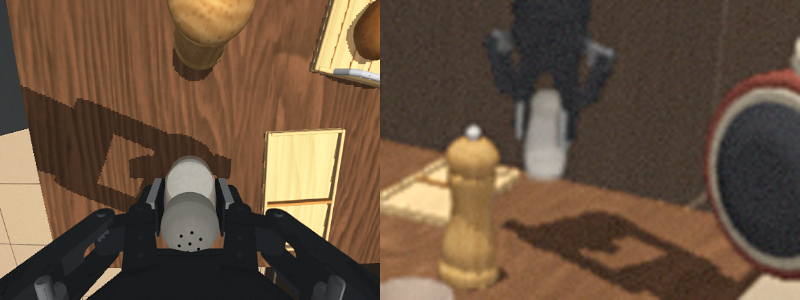

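Shaker is held upright, clear of the table.

Call:
jog_arm(deltas=[[0,0,0,-0.5,0.7,0,0.2],[0,0,0,-1,1.5,0,0.2],[0,0,0,-1,1.5,0,0.2],[0,0,0,-1,1.5,0,0.2],[0,0,0,-1,1.5,0,0.2],[0,0,0,-1,1.5,0,0.2],[0,0,0,-1,1.5,0,0.2],[0,0,0,-1,1.5,0,0.2],[0,0,0,-1,1.5,0,0.2],[0,0,0,-1,1.5,0,0.2],[0,0,0,-0.7,0.9,0,0.2],[0,0,0,0,0,0,0.2]])

```text
t: 12.87
tool_pos: [0.5852, -0.2201, 0.1256]
tool_rot: [-2.222, -2.22, 0.001]
contact_force: [-0.8, 0.3, -0.3]
opening: 0.0372
```

Call:
jog_arm(deltas=[[0,0,0,0,0,0,0.2],[0,0,0,0,0,1,0.2],[0,0,0,0,0,1,0.2],[0,0,0,0,0,1,0.2],[0,0,0,0,0,1,0.2],[0,0,0,0,0,0.8,0.2],[0,0,0,0,0,0.5,0.2],[0,0,0,0,0,0,0.2],[0,0,0,0,0,0,0.2]])

```text
t: 13.62
tool_pos: [0.5839, -0.2186, 0.0739]
tool_rot: [-2.221, -2.221, 0.0]
contact_force: [-0.3, -1.1, -1.4]
opening: 0.0376
```

Call:
jog_arm(deltas=[[0,0,0,-0.1,0.2,0.4,0.2],[0,0,0,0,0,0.3,0.2],[0,0,0,0,0,0.3,0.2],[0,0,0,0,0,0,0.2]])

```text
t: 13.95
tool_pos: [0.5858, -0.2196, 0.0637]
tool_rot: [-2.221, -2.221, 0.0]
contact_force: [0.5, -0.1, -1.7]
opening: 0.0373
```

Call:
jog_arm(deltas=[[0,0,0,0,0,0.15,0.2],[0,0,0,0,0,0,0.2],[0,0,0,0,0,0,0.2]])

```text
t: 14.2
tool_pos: [0.5862, -0.2197, 0.0631]
tool_rot: [2.221, 2.221, 0.0]
contact_force: [-0.0, 0.4, -0.2]
opening: 0.0373
```

Call:
jog_arm(deltas=[[0,0,0,0,0,0.15,0.2],[0,0,0,0,0,0,0.2],[0,0,0,0,0,0,0.2]])

```text
t: 14.45
tool_pos: [0.5863, -0.2197, 0.063]
tool_rot: [-2.221, -2.221, 0.0]
contact_force: [-5.1, 2.1, 6.0]
opening: 0.0376
```

Call:
jog_arm(deltas=[[0,0,0,0,0,0,0.5],[0,0,0,0,0,0,0.6],[0,0,0,0,0,0,0.8],[0,0,0,0,0,0,0.9],[0,0,0,0,0,-0.5,1],[0,0,0,0,0,-1.5,1],[0,0,0,0,0,-2.5,1],[0,0,0,0,0,-3,1],[0,0,0,0,0,-3,1],[0,0,0,0,0,-3,1],[0,0,0,0,0,-3,1],[0,0,0,0,0,-3,1]])

```text
t: 15.45
tool_pos: [0.586, -0.2197, 0.2596]
tool_rot: [2.22, 2.22, 0.001]
contact_force: [0.4, -1.1, -0.5]
opening: 0.0848
```

Call:
jog_arm(deltas=[[0,0,0,1,-0.8,0,1],[0,0,0,2,-1.3,0,1],[0,0,0,2,-1.3,0,1],[0,0,0,2,-1.2,0,1],[0,0,0,2.3,-1.2,0,1],[0,0,0,2.3,-1.2,0,1],[0,0,0,2.3,-1.2,0,1],[0,0,0,2.3,-1.2,0,1],[0,0,0,2.3,-1.2,0,1],[0,0,0,2.3,-1.2,0,1],[0,0,0,1.7,-1.2,0,1],[0,0,0,0,0,0,1]])

```text
t: 16.45
tool_pos: [0.4547, 0.0076, 0.2578]
tool_rot: [2.217, 2.224, 0.003]
contact_force: [0.0, 0.3, 0.8]
opening: 0.0858
```

Call:
jog_arm(deltas=[[0,0,0,-0.3,-0.5,1.5,1],[0,0,0,0,0,2.5,1],[0,0,0,0,0,2.5,1],[0,0,0,0,0,2.5,1],[0,0,0,0,0,2,1],[0,0,0,0,0,1.5,1],[0,0,0,0,0,1,1],[0,0,0,0,0,0,1]])

```text
t: 17.12
tool_pos: [0.45, 0.0021, 0.1197]
tool_rot: [-2.22, -2.219, 0.003]
contact_force: [-0.2, 0.4, -0.3]
opening: 0.0855
```

Run:
```python
from h import *
o=ctrl.get_obs(); print(o['tool_pos'],o['tool_rot'])
a,_=vision.get_image('wrist'); b,_=vision.get_image('side')
b=cv2.resize(b[120:240,260:420],(400,300),interpolation=2)
cv2.imwrite('pics/g4.png',np.hstack([cv2.resize(a,(400,300)),b])[:,:,::-1])
```

```text
[0.44999199 0.00209322 0.11968857] [-2.21999562 -2.2192261   0.00331904]
```

View pics/g4.png

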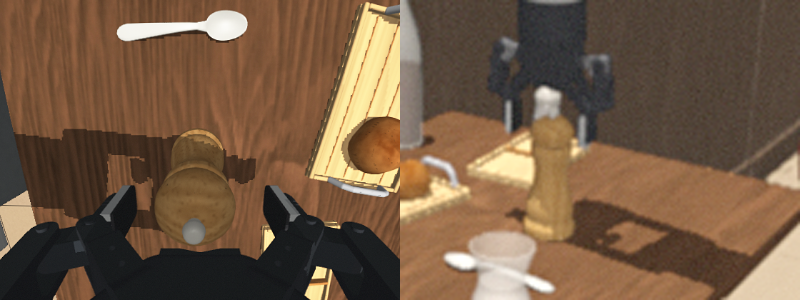

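Mill's head is between the jaws, centred; its knob is below the gripper body.

Call:
jog_arm(deltas=[[0,0,0,0,0,0,0.8],[0,0,0,0,0,0,0.7],[0,0,0,0,0,0,0.6],[0,0,0,0,0,0,0.5],[0,0,0,0,0,0,0.4],[0,0,0,0,0,0,0.3],[0,0,0,0,0,0,0.2],[0,0,0,0,0,0,0.2]])

```text
t: 17.88
tool_pos: [0.4517, 0.0022, 0.1229]
tool_rot: [2.22, 2.221, 0.001]
contact_force: [-1.9, -0.1, 4.5]
opening: 0.0469
```

Call:
jog_arm(deltas=[[0,0,0,0,0,-0.5,0.2],[0,0,0,0,0,-1,0.2],[0,0,0,0,0,-1.5,0.2],[0,0,0,0,0,-2,0.2],[0,0,0,0,0,-2,0.2],[0,0,0,0,0,-2,0.2],[0,0,0,0,0,-2,0.2],[0,0,0,0,0,-1.5,0.2],[0,0,0,0,0,-0.5,0.2],[0,0,0,0,0,0,0.2]])

```text
t: 18.72
tool_pos: [0.4519, 0.0022, 0.2535]
tool_rot: [2.219, 2.219, 0.004]
contact_force: [0.4, 0.3, -2.3]
opening: 0.0468
```

Call:
jog_arm(deltas=[[0,0,0,-0.6,0.5,0,0.2],[0,0,0,-1.3,1.2,0,0.2],[0,0,0,-1.4,1.3,0,0.2],[0,0,0,-1.4,1.3,0,0.2],[0,0,0,-1.4,1.3,0,0.2],[0,0,0,-1.4,1.3,0,0.2],[0,0,0,-1.4,1.3,0,0.2],[0,0,0,-1.4,1.3,0,0.2],[0,0,0,-1.4,1.3,0,0.2],[0,0,0,-1.4,1.3,0,0.2],[0,0,0,-1,0.9,0,0.2],[0,0,0,0,0,0,0.2]])

```text
t: 19.72
tool_pos: [0.5814, -0.1407, 0.2487]
tool_rot: [-2.222, -2.218, 0.003]
contact_force: [-0.9, -0.0, -2.5]
opening: 0.0472
```

Call:
jog_arm(deltas=[[0,0,0,0,0,0,0.2],[0,0,0,0,0,1,0.2],[0,0,0,0,0,1.5,0.2],[0,0,0,0,0,1.5,0.2],[0,0,0,0,0,1.5,0.2],[0,0,0,0,0,1.5,0.2],[0,0,0,0,0,1.5,0.2],[0,0,0,0,0,1.5,0.2],[0,0,0,0,0,1,0.2],[0,0,0,0,0,0,0.2],[0,0,0,0,0,0,0.2]])

```text
t: 20.63
tool_pos: [0.5802, -0.1381, 0.1403]
tool_rot: [-2.22, -2.221, 0.001]
contact_force: [0.4, -0.3, -1.0]
opening: 0.0472
```

Call:
jog_arm(deltas=[[0,0,0,0,0.1,0.5,0.2],[0,0,0,0,0,0.4,0.2],[0,0,0,0,0,0.3,0.2],[0,0,0,0,0,0,0.2],[0,0,0,0,0,0.1,0.2],[0,0,0,0,0,0,0.2]])

```text
t: 21.13
tool_pos: [0.5821, -0.1388, 0.1283]
tool_rot: [2.221, 2.221, 0.0]
contact_force: [-0.1, 0.7, -1.3]
opening: 0.047
```

Call:
jog_arm(deltas=[[0,0,0,0,0,0.15,0.2],[0,0,0,0,0,0,0.2],[0,0,0,0,0,0.1,0.2],[0,0,0,0,0,0,0.2]])

```text
t: 21.47
tool_pos: [0.5825, -0.139, 0.127]
tool_rot: [2.221, 2.221, 0.0]
contact_force: [-1.0, 0.5, 4.4]
opening: 0.0472
```

Call:
jog_arm(deltas=[[0,0,0,0,0,0,0.6],[0,0,0,0,0,0,0.7],[0,0,0,0,0,0,0.8],[0,0,0,0,0,0,0.9],[0,0,0,0,0,0,1],[0,0,0,0,0,-0.5,1],[0,0,0,0,0,-1.5,1],[0,0,0,0,0,-2.5,1],[0,0,0,0,0,-3,1],[0,0,0,0,0,-3,1],[0,0,0,0,0,-2.5,1],[0,0,0,0,0,0,1]])

```text
t: 22.47
tool_pos: [0.5849, -0.1397, 0.2639]
tool_rot: [2.213, 2.214, 0.008]
contact_force: [0.2, -0.2, 1.5]
opening: 0.0854
```

Call:
jog_arm(deltas=[[0,0,0,1.5,-1,0,1],[0,0,0,2.4,-1.4,0,1],[0,0,0,2.4,-1.4,0,1],[0,0,0,2.4,-1.4,0,1],[0,0,0,2.4,-1.4,0,1],[0,0,0,2.4,-1.4,0,1],[0,0,0,2.4,-1.4,0,1],[0,0,0,2.4,-1.4,0,1],[0,0,0,2.4,-1.4,0,1],[0,0,0,2.4,-1.4,0,1],[0,0,0,2.4,-1.4,0,1],[0,0,0,1.5,-1,0,1]])

```text
t: 23.47
tool_pos: [0.4207, 0.1329, 0.2556]
tool_rot: [-2.22, -2.222, -0.0]
contact_force: [0.7, 0.0, -0.7]
opening: 0.0854
```

Call:
jog_arm(deltas=[[0,0,0,0,0,0,1],[0,0,0.14,0,0,0,0.5],[0,0,0.12,0,0,0,0.5],[0,0,0.12,0,0,0,0.5],[0,0,0.12,0,0,0,0.5],[0,0,0.12,0,0,0,0.5],[0,0,0.12,0,0,0,0.5],[0,0,0.12,0,0,0,0.5],[0,0,0.12,0,0,0,0.5],[0,0,0.12,0,0,0,0.5],[0,0,0.12,0,0,0,0.5],[0,0,0.12,0,0,0,0.5]])

```text
t: 24.47
tool_pos: [0.4224, 0.1305, 0.2555]
tool_rot: [3.119, 0.375, -0.0]
contact_force: [-0.8, 0.6, 0.0]
opening: 0.0428
```

Run:
```python
from h import *
o=ctrl.get_obs(); print(o['t'],o['tool_pos'],o['tool_rot'],R.from_rotvec(o['tool_rot']).as_matrix()[:,0])
a,_=vision.get_image('wrist'); np.savez('w5.npz',im=a,pos=o['tool_pos'],rot=o['tool_rot']); b,_=vision.get_image('top')
b=cv2.resize(b[110:260,220:430],(400,300),interpolation=2)
cv2.imwrite('pics/g5.png',np.hstack([cv2.resize(a,(400,300)),b])[:,:,::-1])
```

```text
24.4667 [0.42241629 0.13051349 0.25552432] [ 3.11868596e+00  3.74599849e-01 -4.46305941e-04] [ 9.71555293e-01  2.36812575e-01 -3.40550934e-04]
```

View pics/g5.png

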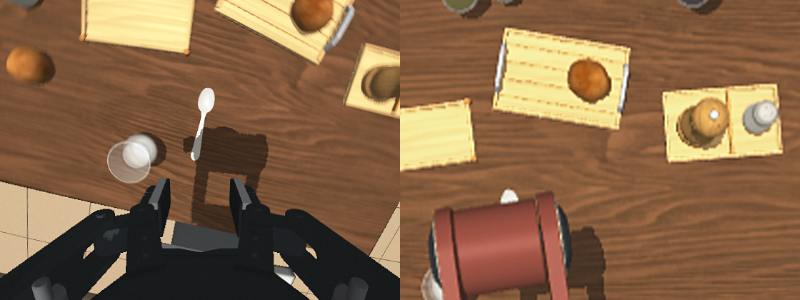

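The top half shows mill in the wide bay, shaker in the narrow bay, bun in the bread tray. The wrist view shows the spoon (bowl at about (288,140) full-res, handle end (273,222)). Now refining the spoon pose.

Run:
```python
from h import *
f=np.load('w5.npz'); im=f['im']; o=dict(tool_pos=f['pos'],tool_rot=f['rot'])
hsv=cv2.cvtColor(im,cv2.COLOR_RGB2HSV); m=((hsv[...,1]<70)&(hsv[...,2]>110)).astype(np.uint8)
m[:,:250]=0;m[:,320:]=0;m[:110]=0;m[232:]=0
n,l,s,c=cv2.connectedComponentsWithStats(m); i=1+s[1:,4].argmax(); print(s[i])
k=np.argwhere(l==i)[:,::-1]; X=cast('wrist',k,.004,o)[:,:2]; print(X.min(0),X.max(0))
for a in np.arange(.36,.51,.01):
    q=X[(X[:,0]>a)&(X[:,0]<a+.01)][:,1]
    if len(q): print(round(a+.005,3),q.mean().round(4),(q.max()-q.min()).round(3))
```

```text
[ 267  123   34  102 1259]
[0.36500597 0.11721517] [0.49467898 0.14473914]
0.365 0.1277 0.012
0.375 0.1276 0.015
0.385 0.1277 0.014
0.395 0.128 0.013
0.405 0.1284 0.012
0.415 0.129 0.01
0.425 0.1292 0.009
0.435 0.1295 0.008
0.445 0.1299 0.007
0.455 0.1303 0.021
0.465 0.1309 0.027
0.475 0.131 0.028
0.485 0.1313 0.025
0.495 0.1316 0.015
```

Call:
jog_arm(deltas=[[0,0,0.105,0,0,0,0.5],[0,0,0.105,0,0,0,0.5],[0,0,0,0.7,0,1.5,0.5],[0,0,0,0,0,2.5,0.5],[0,0,0,0,0,2.5,0.5],[0,0,0,0,0,2.5,0.5],[0,0,0,0,0,2.5,0.5],[0,0,0,0,0,2.5,0.5],[0,0,0,0,0,2.5,0.5],[0,0,0,0,0,1.5,0.5],[0,0,0,0,0,0,0.5],[0,0,0,0,0,0,0.5]], grip_force=30)

```text
t: 25.57
tool_pos: [0.4286, 0.1311, 0.0751]
tool_rot: [3.141, 0.059, -0.003]
contact_force: [0.5, -0.8, -0.4]
opening: 0.0429
```

Run:
```python
from h import *
o=ctrl.get_obs(); x=R.from_rotvec(o['tool_rot']).as_matrix(); print(o['tool_pos'],x[:,0],x[:,2])
a,_=vision.get_image('wrist')
cv2.imwrite('pics/g6.png',a[:,:,::-1])
```

```text
[0.42856388 0.13113561 0.07510747] [ 0.99929678  0.03743193 -0.00219169] [-2.17854849e-03 -3.91967626e-04 -9.99997550e-01]
```

View pics/g6.png

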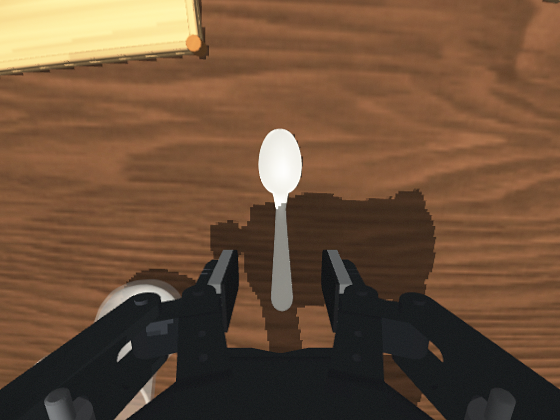

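Spoon lies straight between the jaws (handle col 281), glass clear at lower left.

Call:
jog_arm(deltas=[[0,0,0,0.1,0,1.5,0.5],[0,0,0,0,0,1.5,0.5],[0,0,0,0,0,1.2,0.5],[0,0,0,0,0,0.6,0.5],[0,0,0,0,0,0,0.5],[0,0,0,0,0,0,0.5]])

```text
t: 26.12
tool_pos: [0.431, 0.1316, 0.0289]
tool_rot: [-3.141, -0.057, -0.003]
contact_force: [0.6, 0.9, 0.3]
opening: 0.0429
```

Call:
jog_arm(deltas=[[0,0,0,0,0,0.4,0.5],[0,0,0,0,0,0,0.3],[0,0,0,0,0,0,0.2],[0,0,0,0,0,0,0.1],[0,0,0,0,0,0,0],[0,0,0,0,0,0,0],[0,0,0,0,0,0,0],[0,0,0,0,0,0,0]])

```text
t: 26.78
tool_pos: [0.4306, 0.1316, 0.0245]
tool_rot: [3.141, 0.056, 0.002]
contact_force: [-1.4, -1.3, 6.1]
opening: 0.0203
```

Call:
jog_arm(deltas=[[0,0,0,0,0,0,0],[0,0,0,0,0,0,0],[0,0,0,0,0,0,0]])

```text
t: 27.03
tool_pos: [0.4306, 0.1316, 0.0245]
tool_rot: [3.141, 0.056, 0.002]
contact_force: [-1.2, 0.1, 6.8]
opening: 0.0203
```

Run:
```python
from h import *
a,_=vision.get_image('wrist')
cv2.imwrite('pics/g7.png',a[150:,100:460,::-1])
```

```text
(no output)
```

View pics/g7.png

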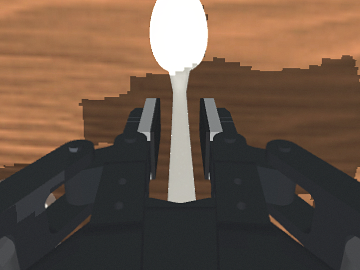

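The fingertips bear on the table and stopped short of the handle (gap both sides); raising a little while closing.

Call:
jog_arm(deltas=[[0,0,0,0,0,-0.3,0],[0,0,0,0,0,0,0],[0,0,0,0,0,0,0],[0,0,0,0,0,0,0],[0,0,0,0,0,0,0]])

```text
t: 27.5
tool_pos: [0.4297, 0.1316, 0.0265]
tool_rot: [3.141, 0.056, -0.001]
contact_force: [-1.5, -0.1, -0.3]
opening: 0.02
```

Call:
jog_arm(deltas=[[0,0,0,0,0,-0.1,0.4],[0,0,0,0,0,0,0.4],[0,0,0,0,0,0,0.2],[0,0,0,0,0,0,0],[0,0,0,0,0,0,0],[0,0,0,0,0,0,0],[0,0,0,0,0,0,0],[0,0,0,0,0,0,0],[0,0,0,0,0,0,0]])

```text
t: 28.25
tool_pos: [0.434, 0.1313, 0.0327]
tool_rot: [3.14, 0.057, 0.01]
contact_force: [-5.5, -4.8, 23.7]
opening: -0.0001
```

Run:
```python
from h import *
a,_=vision.get_image('wrist')
cv2.imwrite('pics/g8.png',a[150:,100:460,::-1])
```

```text
(no output)
```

View pics/g8.png

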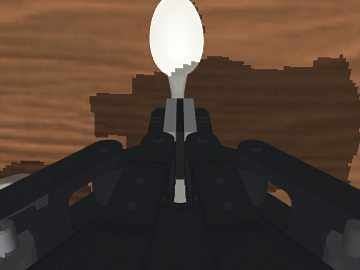

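The fingers closed above the handle (shut, 24 N): they rode over it. Lifting, opening and retrying slightly lower with a slower close.

Call:
jog_arm(deltas=[[0,0,0,0,0,-1,0],[0,0,0,0,0,-1,0],[0,0,0,0,0,-1,0.3],[0,0,0,0,0,0,0.35],[0,0,0,0,0,0,0.35],[0,0,0,0,0,0,0.35],[0,0,0,0,0,0,0.35]])

```text
t: 28.88
tool_pos: [0.4293, 0.1315, 0.057]
tool_rot: [3.141, 0.056, -0.002]
contact_force: [-0.4, 0.7, -0.2]
opening: 0.0295
```

Run:
```python
from h import *
o=ctrl.get_obs(); x=R.from_rotvec(o['tool_rot']).as_matrix(); print(o['tool_pos'],x[:,0],x[:,2],o['opening'])
a,d=vision.get_image('wrist'); hsv=cv2.cvtColor(a,cv2.COLOR_RGB2HSV); m=((hsv[...,1]<70)&(hsv[...,2]>110)).astype(np.uint8); m[:,:240]=0; m[:,320:]=0
P=cloud('wrist',d,o)
n,l,s,c=cv2.connectedComponentsWithStats(m)
for i in range(1,n):
    if s[i,4]>150:
        k=np.argwhere(l==i)[:,::-1]; X=cast('wrist',k,.004,o); print(s[i],X.min(0)[:2],X.max(0)[:2])
        for a0 in np.arange(.36,.51,.01):
            j=(X[:,0]>a0)&(X[:,0]<a0+.01)
            if j.any(): q=X[j][:,1]; z=P[k[j][:,1],k[j][:,0],2]; print(round(a0+.005,3),q.mean().round(4),np.ptp(q).round(3),'z',np.median(z).round(4),np.percentile(z,90).round(4))
print('table z',np.median(P[100:130,350:450,2]))
```

```text
[0.42934467 0.13151698 0.05699826] [ 0.99935699  0.0358218  -0.00155174] [-1.54702944e-03 -1.59103136e-04 -9.99998791e-01] 0.02951206973576013
[ 254  133   48  196 4824] [0.36567506 0.11978677] [0.4932265  0.14713987]
0.365 0.1271 0.012 z 0.0016 0.0025
0.375 0.1276 0.015 z 0.0034 0.0043
0.385 0.128 0.014 z 0.0049 0.0058
0.395 0.1289 0.013 z 0.0066 0.0075
0.405 0.1294 0.012 z 0.008 0.0088
0.415 0.13 0.01 z 0.0091 0.0102
0.425 0.1307 0.009 z 0.01 0.0108
0.435 0.1312 0.007 z 0.0102 0.011
0.445 0.132 0.008 z 0.0089 0.01
0.455 0.1329 0.023 z 0.0055 0.0073
0.465 0.1333 0.027 z 0.0028 0.0051
0.475 0.1336 0.027 z 0.0022 0.0051
0.485 0.134 0.024 z 0.0043 0.0061
0.495 0.1341 0.014 z 0.0066 0.0076
table z -0.0005869167268943987
```

The handle rises to z ≈ 10 mm at mid-length, and the 20 mm stop looks like the spoon's effective width there, so that first closure was a grip. Repeating it at the same depth.

Call:
jog_arm(deltas=[[0,0,0,0,0,1,0.45],[0,0,0,0,0,1.2,0.45],[0,0,0,0,0,0.8,0.45],[0,0,0,0,0,0.2,0.45],[0,0,0,0,0,0,0.45],[0,0,0,0,0,0,0.3],[0,0,0,0,0,0,0.1],[0,0,0,0,0,0,0.1],[0,0,0,0,0,0,0.1],[0,0,0,0,0,0,0.1]])

```text
t: 29.77
tool_pos: [0.4303, 0.1316, 0.0262]
tool_rot: [-3.141, -0.056, -0.001]
contact_force: [0.5, -0.1, -0.1]
opening: 0.0203
```

Call:
jog_arm(deltas=[[0,0,0,0,0,-0.5,0.1],[0,0,0,0,0,-1,0.1],[0,0,0,0,0,-1.5,0.1],[0,0,0,0,0,-1.5,0.1],[0,0,0,0,0,-1.5,0.1],[0,0,0,0,0,-1.5,0.1],[0,0,0,0,0,-1.5,0.1],[0,0,0,0,0,0,0.1]])

```text
t: 30.43
tool_pos: [0.4326, 0.132, 0.1203]
tool_rot: [-3.14, -0.056, -0.012]
contact_force: [0.2, -0.5, 0.7]
opening: 0.0202
```

Run:
```python
from h import *
o=ctrl.get_obs(); print(o['tool_pos'])
a,_=vision.get_image('wrist'); b,_=vision.get_image('side')
b=cv2.resize(b[160:260,240:380],(420,300),interpolation=2)
cv2.imwrite('pics/g9.png',np.hstack([cv2.resize(a,(380,300)),b])[:,:,::-1])
```

```text
[0.43259476 0.13195573 0.12030026]
```

View pics/g9.png

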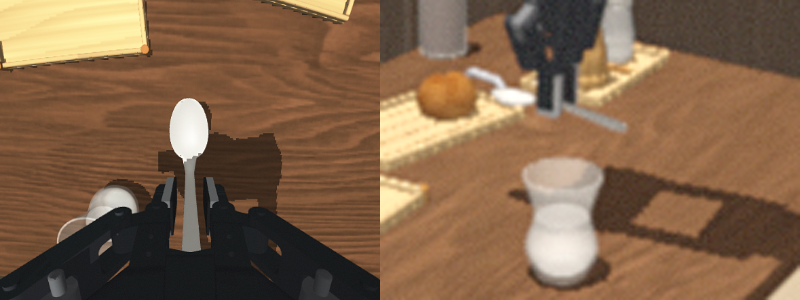

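Spoon is gripped level, glass undisturbed.

Call:
jog_arm(deltas=[[0,0,0,0,0,-1,0.1],[0,0,0,0.8,-0.7,-2,0.1],[0,0,0,1.4,-1.3,-1,0.1],[0,0,0,1.4,-1.3,0,0.1],[0,0,0,1.4,-1.3,0,0.1],[0,0,0,1.4,-1.3,0,0.1],[0,0,0,1.4,-1.3,0,0.1],[0,0,0,1.4,-1.3,0,0.1],[0,0,0,1.4,-1.3,0,0.1],[0,0,0,1.4,-1.3,0,0.1],[0,0,0,1.4,-1.3,0,0.1],[0,0,0,1,-1,0,0.1]])

```text
t: 31.53
tool_pos: [0.5695, 0.2714, 0.1548]
tool_rot: [3.141, 0.057, -0.003]
contact_force: [-0.1, -1.2, 0.3]
opening: 0.0201
```

Call:
jog_arm(deltas=[[0,0,-0.06,0,0,0,0.1],[0,0,-0.1,0,0,0,0.1],[0,0,-0.1,0,0,0,0.1],[0,0,-0.1,0,0,0,0.1],[0,0,-0.1,0,0,0,0.1],[0,0,-0.1,0,0,0,0.1],[0,0,-0.1,0,0,0,0.1],[0,0,-0.1,0,0,0,0.1],[0,0,-0.1,0,0,0,0.1],[0,0,-0.1,0,0,0,0.1],[0,0,-0.1,0,0,0,0.1],[0,0,-0.1,0,0,0,0.1]])

```text
t: 32.53
tool_pos: [0.5686, 0.2704, 0.1548]
tool_rot: [-2.592, -1.774, 0.004]
contact_force: [-0.2, 0.4, 0.1]
opening: 0.0202
```

Call:
jog_arm(deltas=[[0,0,-0.1,0,0,0,0.1],[0,0,-0.1,0,0,0,0.1],[0,0,-0.1,0,0,0,0.1],[0,0,-0.1,0,0,0,0.1],[0,0,-0.09,0,0,0,0.1],[0,0,0,0,0,0,0.1],[0,0,0,0,0,0,0.1]])

```text
t: 33.12
tool_pos: [0.5687, 0.2705, 0.1551]
tool_rot: [-2.092, -2.342, 0.002]
contact_force: [1.4, 0.8, -0.2]
opening: 0.0199
```

Run:
```python
from h import *
o=ctrl.get_obs(); Rm=R.from_rotvec(o['tool_rot']).as_matrix(); print(o['tool_pos'],'yaw',np.degrees(np.arctan2(Rm[1,0],Rm[0,0])),'tilt',Rm[:,2],o['opening'])
print('tool shift to tray cm',(Rm.T@(np.array([.5717,.2708,.0295])-o['tool_pos'])*100).round(2))
```

```text
[0.56872176 0.27050447 0.1550678 ] yaw 96.45964278834833 tilt [-1.5745514e-03 -5.3041027e-04 -9.9999862e-01] 0.019856423459729898
tool shift to tray cm [ 0.    0.32 12.56]
```

Call:
jog_arm(deltas=[[0,0,0,0,0.3,1,0.1],[0,0,0,0,0,2,0.1],[0,0,0,0,0,2,0.1],[0,0,0,0,0,2,0.1],[0,0,0,0,0,2,0.1],[0,0,0,0,0,1.5,0.1],[0,0,0,0,0,0.8,0.1],[0,0,0,0,0,0.5,0.1],[0,0,0,0,0,0,0.1],[0,0,0,0,0,0,0.1]])

```text
t: 33.95
tool_pos: [0.5727, 0.2712, 0.0385]
tool_rot: [2.09, 2.345, 0.002]
contact_force: [0.4, 0.1, 0.1]
opening: 0.02
```

Call:
jog_arm(deltas=[[0,0,0,0,0,0.4,0.1],[0,0,0,0,0,0.25,0.1],[0,0,0,0,0,0,0.1],[0,0,0,0,0,0,0.1]])

```text
t: 34.28
tool_pos: [0.5722, 0.271, 0.0315]
tool_rot: [2.09, 2.345, 0.0]
contact_force: [-0.4, -0.6, -0.5]
opening: 0.0203
```

Call:
jog_arm(deltas=[[0,0,0,0,0,0.05,0.1],[0,0,0,0,0,0,0.3],[0,0,0,0,0,0,0.4],[0,0,0,0,0,0,0.4],[0,0,0,0,0,0,0.4],[0,0,0,0,0,-0.5,0.4],[0,0,0,0,0,-1,0.4],[0,0,0,0,0,-2,0.4],[0,0,0,0,0,-2.5,0.4],[0,0,0,0,0,-2.5,1],[0,0,0,0,0,-2.5,1],[0,0,0,0,0,-2,1]])

```text
t: 35.28
tool_pos: [0.5729, 0.2713, 0.1645]
tool_rot: [2.089, 2.344, 0.005]
contact_force: [-0.1, 0.4, 0.6]
opening: 0.0695
```

Run:
```python
from h import *
o=ctrl.get_obs(); Rm=R.from_rotvec(o['tool_rot']).as_matrix(); print(o['tool_pos'],'yaw',np.degrees(np.arctan2(Rm[1,0],Rm[0,0])))
a,d=vision.get_image('wrist'); b,_=vision.get_image('top')
b=cv2.resize(b[130:280,120:330],(420,300),interpolation=2)
cv2.imwrite('pics/g10.png',np.hstack([cv2.resize(a,(380,300)),b])[:,:,::-1])
P=cloud('wrist',d,o)
m=(P[...,2]>.014)&(P[...,2]<.05)&(np.hypot(P[...,0]-.462,P[...,1]-.427)<.05); q=P[m]; print(m.sum(), ((q.min(0)+q.max(0))/2).round(4) if m.any() else '', np.ptp(q,axis=0) if m.any() else '')
```

```text
[0.57292293 0.27129466 0.16446887] yaw 96.59244225288916
2518 [0.4602 0.4099 0.0284] [0.0536448  0.03517724 0.02871602]
```

View pics/g10.png

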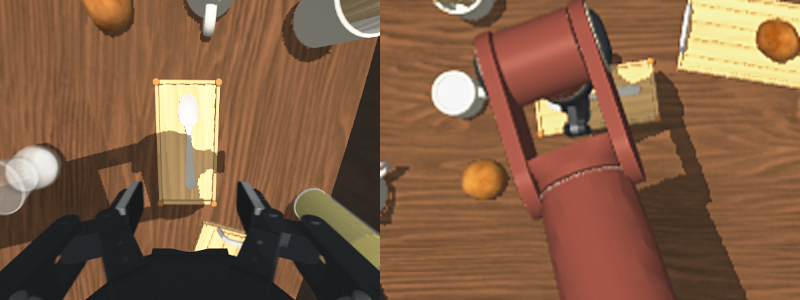

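Spoon lies lengthwise in the cutlery tray. Now the second bun.

Call:
jog_arm(deltas=[[0,0,0,0.7,-0.4,0,1],[0,0,0,1.7,-0.9,0,1],[0,0,0,1.7,-0.9,0,1],[0,0,0,1.7,-0.9,0,1],[0,0,0,1.7,-0.9,0,1],[0,0,0,1.7,-0.9,0,1],[0,0,0,1.7,-0.9,0,1],[0,0,0,1.7,-0.9,0,1],[0,0,0,1.7,-0.9,0,1],[0,0,0,1.7,-1,0,1],[0,0,0,0.7,-0.6,0,1],[0,0,0,0,0,0,1]])

```text
t: 36.38
tool_pos: [0.4592, 0.4271, 0.159]
tool_rot: [-2.086, -2.347, 0.005]
contact_force: [-1.0, 0.5, -0.4]
opening: 0.0852
```

Run:
```python
from h import *
vision.get_image('wrist')
o=ctrl.get_obs(); Rm=R.from_rotvec(o['tool_rot']).as_matrix(); print(o['tool_pos'],'yaw',np.degrees(np.arctan2(Rm[1,0],Rm[0,0])))
a,d=vision.get_image('wrist'); P=cloud('wrist',d,o)
m=(P[...,2]>.014)&(P[...,2]<.05)&(np.hypot(P[...,0]-.462,P[...,1]-.427)<.05); q=P[m]; c=(q.min(0)+q.max(0))/2; print(m.sum(),c,np.ptp(q,axis=0))
c[2]=.025; print('shift cm',(Rm.T@(c-o['tool_pos'])*100).round(2))
```

```text
[0.46031358 0.42635051 0.15943322] yaw 96.6883930433435
3200 [0.45841247 0.42364138 0.02871608] [0.05622616 0.05735946 0.02919585]
shift cm [-0.23 -0.19 13.44]
```

Call:
jog_arm(deltas=[[0,0,0,-0.1,0,1.5,1],[0,0,0,0,0,2,1],[0,0,0,0,0,2,1],[0,0,0,0,0,2,1],[0,0,0,0,0,2,1],[0,0,0,0,0,2,1],[0,0,0,0,0,1.2,1],[0,0,0,0,0,0.7,1],[0,0,0,0,0,0,1],[0,0,0,0,0,0,1]])

```text
t: 37.32
tool_pos: [0.4622, 0.4252, 0.0272]
tool_rot: [2.091, 2.345, 0.0]
contact_force: [0.4, 0.6, 0.6]
opening: 0.0854
```

Call:
jog_arm(deltas=[[0,0,0,0,0,0,0.8],[0,0,0,0,0,0,0.5],[0,0,0,0,0,0,0.3],[0,0,0,0,0,0,0.2],[0,0,0,0,0,0,0.2],[0,0,0,0,0,0,0.2],[0,0,0,0,0,0,0.2]])

```text
t: 37.9
tool_pos: [0.4627, 0.4261, 0.0289]
tool_rot: [2.089, 2.345, 0.004]
contact_force: [-1.1, -0.4, 6.6]
opening: 0.0526
```

Call:
jog_arm(deltas=[[0,0,0,0,0,-0.5,0.2],[0,0,0,0,0,-1.5,0.2],[0,0,0,0,0,-2.5,0.2],[0,0,0,0,0,-2.5,0.2],[0,0,0,0,0,-2.5,0.2],[0,0,0,0,0,-2.5,0.2],[0,0,0,0,0,-2.5,0.2],[0,0,0,0,0,-2.5,0.2],[0,0,0,0,0,-2,0.2],[0,0,0,0,0,-1,0.2],[0,0,0,0,0,0,0.2]])

```text
t: 38.82
tool_pos: [0.4629, 0.4263, 0.2313]
tool_rot: [2.089, 2.344, 0.01]
contact_force: [-0.1, 0.3, -0.3]
opening: 0.0526
```

Call:
jog_arm(deltas=[[0,0,0.06,0,0,0,0.2],[0,0,0.055,0,0,0,0.2],[0,0,0,-1.5,0.5,0,0.2],[0,0,0,-2.5,0.8,0,0.2],[0,0,0,-2.5,0.8,0,0.2],[0,0,0,-2.5,0.8,0,0.2],[0,0,0,-2.5,0.8,0,0.2],[0,0,0,-2.5,0.8,0,0.2],[0,0,0,-2.5,0.8,0,0.2],[0,0,0,-2.5,1,0,0.2],[0,0,0,-2.5,1,0,0.2],[0,0,0,-2.5,1,0,0.2]])

```text
t: 39.82
tool_pos: [0.5442, 0.1831, 0.2252]
tool_rot: [-2.22, -2.222, 0.004]
contact_force: [-0.3, 0.1, -1.4]
opening: 0.0526
```

Call:
jog_arm(deltas=[[0,0,0,-2.5,2,0,0.2],[0,0,0,-2.5,2,0,0.2],[0,0,0,-2,2.5,0,0.2],[0,0,0,-1.5,2,0,0.2],[0,0,0,0,1.5,0,0.2],[0,0,0.089,0,0,0,0.2],[0,0,0.089,0,0,0,0.2],[0,0,0,0,0,0,0.2],[0,0,0,0,0,0,0.2]])

```text
t: 40.57
tool_pos: [0.644, 0.0996, 0.2254]
tool_rot: [-2.407, -2.017, 0.003]
contact_force: [0.3, -0.2, -1.0]
opening: 0.0528
```

Run:
```python
from h import *
o=ctrl.get_obs(); Rm=R.from_rotvec(o['tool_rot']).as_matrix(); print(o['tool_pos'],'yaw',np.degrees(np.arctan2(Rm[1,0],Rm[0,0])),o['opening'])
print('shift cm',(Rm.T@(np.array([.655,.1,.0339])-o['tool_pos'])*100).round(2))
print(cast('top',[(251,113),(276,109)],0.01))
```

```text
[0.64398692 0.09963172 0.22538103] yaw 79.9371751329807 0.05275534078006951
shift cm [ 0.24  1.12 19.15]
[[0.7528066  0.20268853 0.01      ]
 [0.76250302 0.13310664 0.01      ]]
```

Call:
jog_arm(deltas=[[0,0,0,0.2,1,0.5,0.2],[0,0,0,0,0,2.5,0.2],[0,0,0,0,0,2.5,0.2],[0,0,0,0,0,2.5,0.2],[0,0,0,0,0,2.5,0.2],[0,0,0,0,0,2.5,0.2],[0,0,0,0,0,2,0.2],[0,0,0,0,0,1.5,0.2],[0,0,0,0,0,1,0.2],[0,0,0,0,0,0.7,0.2],[0,0,0,0,0,0,0.2],[0,0,0,0,0,0,0.2]])

```text
t: 41.57
tool_pos: [0.6554, 0.1005, 0.0455]
tool_rot: [2.409, 2.015, 0.001]
contact_force: [-0.3, -0.9, 0.4]
opening: 0.0528
```

Call:
jog_arm(deltas=[[0,0,0,0,0,0.6,0.2],[0,0,0,0,0,0.4,0.2],[0,0,0,0,0,0.1,0.2],[0,0,0,0,0,0,0.2]])

```text
t: 41.9
tool_pos: [0.6551, 0.1005, 0.0341]
tool_rot: [2.41, 2.015, 0.0]
contact_force: [0.7, 0.2, -0.5]
opening: 0.0526
```

Release, rise, and retreat for the final check.

Call:
jog_arm(deltas=[[0,0,0,0,0,0,0.75],[0,0,0,0,0,0,0.75],[0,0,0,0,0,0,0.75],[0,0,0,0,0,0,0.75],[0,0,0,0,0,-0.5,0.75],[0,0,0,0,0,-1,0.75],[0,0,0,0,0,-2,0.75],[0,0,0,0,0,-2.5,0.75],[0,0,0,0,0,-2.5,0.75],[0,0,0,0,0,-2.5,0.75],[0,0,0,0,0,-2.5,0.75],[0,0,0,0,0,-2.5,0.75]])

```text
t: 42.9
tool_pos: [0.6549, 0.1006, 0.1964]
tool_rot: [2.409, 2.015, 0.002]
contact_force: [-0.2, 0.1, -1.3]
opening: 0.0639
```

Call:
jog_arm(deltas=[[0,0,0,0,-1,-2.5,0.75],[0,0,0,0,-2.5,-2,0.75],[0,0,0,0,-2.5,-1,0.75],[0,0,0,0,-2.5,0,0.75],[0,0,0,0,-2.5,0,0.75],[0,0,0,0,-2.5,0,0.75],[0,0,0,0,-2.5,0,0.75],[0,0,0,0,-2.5,0,0.75],[0,0,0,0,-2.5,0,0.75],[0,0,0,0,-2.5,0,0.75],[0,0,0,0,-2.5,0,0.75],[0,0,0,0,0,0,0.75]])

```text
t: 43.9
tool_pos: [0.3963, 0.1472, 0.2496]
tool_rot: [2.408, 2.017, 0.002]
contact_force: [0.2, 0.1, -0.1]
opening: 0.0643
```

Call:
jog_arm(deltas=[[0,0,0,-2,0,0,0.75],[0,0,0,-3,0,0,0.75],[0,0,0,-3,0,0,0.75],[0,0,0,-3,0,0,0.75],[0,0,0,-3,0,0,0.75],[0,0,0,-3,0,0,0.75],[0,0,0,-3,0,0,0.75],[0,0,0,-3,0,0,0.75],[0,0,0,-3,0,0,0.75],[0,0,0,-3,0,0,0.75],[0,0,0,-3,0,0,0.75],[0,0,0,0,0,0,0.75]])

```text
t: 44.9
tool_pos: [0.3416, -0.1726, 0.2499]
tool_rot: [2.415, 2.006, -0.002]
contact_force: [0.1, 0.3, -0.3]
opening: 0.0637
```

```bash
cat > chk.py <<'E'
from h import *
o=ctrl.get_obs(); print(o['t'],o['tool_pos'])
im,d=vision.get_image('top'); np.savez('topF.npz',im=im,d=d); s,_=vision.get_image('side')
cv2.imwrite('pics/fin.png',np.hstack([cv2.resize(im[100:280,130:450],(480,270),interpolation=2),cv2.resize(s[130:310,140:400],(320,270))])[:,:,::-1])
P=cloud('top',d)
def fr(c,y): y=np.array(y); x=np.array([y[1],-y[0]]); return lambda p:(np.round([(p[:2]-c)@x,(p[:2]-c)@y],4))
br=fr([.6497,.057],[.176,.984]); co=fr([.5836,-.174],[-.054,.9985]); cu=fr([.5717,.2708],[-.114,.9935])
def mid(c,r,lo,hi):
    m=(np.hypot(P[...,0]-c[0],P[...,1]-c[1])<r)&(P[...,2]>lo)&(P[...,2]<hi); q=P[m]; return (q.min(0)+q.max(0))/2,q[:,2].max().round(4),np.ptp(q,axis=0).round(3)
for n,c,f,r,lo,hi in (('bun1',(.643,.015),br,.04,.02,.06),('bun2',(.655,.1),br,.04,.02,.06),('mill',(.582,-.139),co,.04,.115,.2),('shaker',(.586,-.22),co,.04,.08,.12),('glass',(.369,.224),None,.05,.07,.12),('cup',(.579,.455),None,.05,.05,.08)):
    q,zm,sz=mid(c,r,lo,hi); print(n,q.round(4),'frame',f(q) if f else '','zmax',zm,sz)
h=cv2.cvtColor(im,cv2.COLOR_RGB2HSV); X=cast('top',np.argwhere(h[...,0]>=0)[:,::-1],.01).reshape(420,560,3)
t=np.abs((X[...,:2]-[.5717,.2708])@np.array([[.9935,-.114],[.114,.9935]]))
m=((h[...,1]<70)&(h[...,2]>120)&(t[...,0]<.034)&(t[...,1]<.076)).astype(np.uint8)
nn,l,st,_=cv2.connectedComponentsWithStats(m); p=X[l==1+st[1:,4].argmax()][:,:2]; (c,sz,_)=r=cv2.minAreaRect((p*1000).astype(np.float32)); B=cv2.boxPoints(r)
e=max([B[1]-B[0],B[2]-B[1]],key=np.linalg.norm); e=e/np.linalg.norm(e); print('spoon frame',cu(np.array(c)/1000),'size',np.round(sz,0),'err rad',np.arccos(min(1,abs(e@[-.114,.9935]))).round(3))
E
python3 chk.py
```

```text
44.9 [ 0.34164307 -0.17255081  0.24993353]
bun1 [0.6453 0.0175 0.0367] frame [ 0.0026 -0.0396] zmax 0.0526 [0.059 0.06  0.032]
bun2 [0.6568 0.1005 0.036 ] frame [-0.0007  0.044 ] zmax 0.0516 [0.052 0.058 0.031]
mill [ 0.581  -0.1365  0.1385] frame [-0.0006  0.0376] zmax 0.1562 [0.05  0.048 0.035]
shaker [ 0.588  -0.2205  0.0893] frame [ 0.0018 -0.0467] zmax 0.0982 [0.032 0.034 0.018]
glass [0.3687 0.2241 0.0811] frame  zmax 0.092 [0.06  0.058 0.022]
cup [0.5795 0.4548 0.0584] frame  zmax 0.0666 [0.057 0.054 0.016]
spoon frame [0.     0.0022] size [ 28. 131.] err rad 0.044
```

View pics/fin.png

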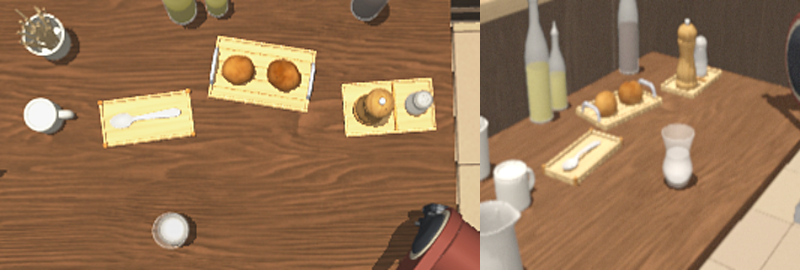

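Both views show everything standing or lying in its tray, glass and cup where they were.

```bash
python3 -c "
from station import ctrl
print(ctrl.finish_job())"
```

```text
the job is handed in; nothing more can be done
None
```

I put all five things in their trays and handed the job in at about 45 s of the 128 s allowed. It reported no verdict.

My last check, from the top camera, with offsets from each place's centre given as across, along:

| Thing | Offset (mm) | Limit (mm) |
|---|---|---|
| Bun at the -y end | 3, 3 | 30, 65 |
| Bun at the +y end | 1, 1 | 30, 65 |
| Pepper mill, wide bay | 1, 3 | 20, 20 |
| Salt shaker, narrow bay | 2, 1 | 26, 14 |
| Teaspoon | 0, 2, and 0.04 rad off lengthwise | 30, 25, and 0.4 rad |

- **Height and tilt:** Measured heights fit everything sitting on its tray floor, allowing for a few mm of depth noise. Both views show the mill and shaker upright. I did not measure tilt as a number.
- **Bystanders:** The glass and cup measured within 1 mm of where they started.
- **Spoon grasp:** The first closure stopped at 20 mm with about 7 N on the table, and I misread it as a failed grip. On the second try the fingers rode over the handle and pressed on it with 24 N. The third try, at the original depth, lifted it cleanly.
- **Camera disagreement:** The top and wrist cameras differed by about 4 mm on the spoon and by 4–5 mm on the +y bun. I used values between the two.

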